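# Swing out the slide stand and hold the bar magnifier over the slide

### The arm

A 6-joint arm with a two-finger parallel gripper is mounted at the origin on the work surface; the furniture and walls round the work are solid. World frame = base frame: x ahead of the robot, y to its left, z up, the work surface at z = 0. Lengths are in m, angles in rad, forces in N, time in s.
With the tool pointing down it reaches from about 0.375 to 0.9 m from the base axis. Payload 3.1 kg.
Tool frame: the origin (TCP) lies between the finger pads; the fingertips stand 17 mm ahead of it and the grasp point (between the pads) lies 2 mm behind it; z points along the fingers, y is the line along which they close (so a half turn about z gives the same grasp; the last joint's range is limited). The gripper opens to 85 mm and grips with 20 to 120 N. Pads are 22 mm wide; open, the fingers measure 114 mm over their backs; the gripper's body (76 mm by 85 mm) begins 54 mm behind the grasp point. The pads swing forward as they close: fully open they stand 13 mm farther back than shut.
Start: joints at [-1.329, 0.527, 1.433, -0, 1.181, -0.178], TCP at [0.255, -0.57, 0.248] pointing down, gripper open.
Joint ranges: [-3.08, 3.08], [-0.75, 2.2], [0.22, 2.44], [-1.43, 4.57], [0, 2.65], [-2.85, 2.85]. Speed limits (rad/s): [2.79, 2.79, 3.14, 3.14, 3.14, 3.14].

### API

Orientations are given as a unit quaternion [x, y, z, w].
In Python, from station import sense, vision, order gives the robot as it stands.
- The arm moves only by the shell command python3 -m crank 'ROWS' [OPENING] [FORCE]. ROWS is JSON, a list of rows, each an object with "dp": the shift along the world's x, y, z in units of 30 mm (1.0 is 30 mm), a list of three; "angular": the turn, a rotation vector about the world's x, y, z in degrees, a list of three. In form: [{"dp": [dx, dy, dz], "angular": [ax, ay, az]}, ...]. A call has 1 to 20 rows; each row shifts and turns the commanded pose from where the row before left it; what a row does not reach is not made up. A row lasts 1/10 s, in which the tool goes at most 50 mm and 8.59 degrees, less where a joint would pass 70% of its speed; a pose out of reach is approached as far as the arm can. A call is refused whole if a number of a shift passes 1 or a number of a turn 8.59, either way. A call with a gripper value outside its range is refused whole. OPENING is the closure, from 0 (fully open) to 1 (shut), set as the call begins (- or left out, the last holds). The fingers move at their own pace and stop on an object; FORCE is the grip in N (left out, the last holds). Time passes only in rows, so rows that do not move let the fingers close. It gives the time, the measured TCP pose, the force, the opening and the grip force at its end, in the units of the state.
- sense(): the state, without advancing time (a new reading comes with each control period).
- vision.snapshot(name): name is "scene" or "side" or "wrist"; returns a dict with "image" (384x512x3 uint8, blue, green, red), "range_z" (384x512 float32, m along the optical axis (not along the pixel's ray), 0 where there is no reading), "mtx" (3x3 intrinsics, pixels), "pose" (4x4, takes a point from camera to world coordinates); the wrist camera has in their place "mount" (4x4, takes a point from camera to tool coordinates, whose origin is the TCP and whose axes are the flange's). Camera axes: x right, y down, z forward; pixel columns grow to the right and rows downward; lengths in m; the calibration is good to about 2 mm. A picture is of the moment at which its call begins: read the wrist's pose just before it.
- order.sign_off(): hands the job in; it is judged then, once.
The state is a dict: "t": time; "q": joint angles; "qd": joint speeds; "tau": joint torques, N m; "tcp_pos": TCP position; "tool_rot": TCP orientation; "force": force on the tool from outside, world axes, zero at the start; "ft_torque": the same for the moment, N m; "finger_gap": opening from 0.0 (shut) to 1.0 (fully open); "gripper_force": force on a finger pad.
Only numpy, scipy, OpenCV 4.12 (cv2) and the standard library are available. Lean on these libraries where they do the work, as an engineer would, in place of code of your own. Each camera call takes 0.05 s, during which the arm holds its last target. There are 200 camera calls.

### The job

Swing the slide stand's arm out by its red knob until it drops into its end detent, then pick up the bar magnifier by its blue handle and carry it above the tops of the bottles, over their tray, to the slide. Hold it hovering level there, window centred on the slide, long sides parallel, underside about 12 mm above the glass; do not touch the stand with it or disturb the bottles. The program finishes while still holding it there, motionless.

Things in the scene. Friction and masses are not known exactly. Their poses are not given: they have to be found in the camera images.
- stand: Fixed swing-arm slide stand: grey foot 84 x 84 x 10 mm, aluminium post 34 mm in diameter up to z = 42 mm, hinge cap to 55 mm. Origin: centre of the foot's underside, on the table and on the arm's vertical hinge axis. The detent, a dark block with a brass spring plunger, stands on the foot's +x +y corner, 52 mm high.
- stage_arm (a joint): Arm hinge, rad, about the vertical axis through the stand's origin, anticlockwise from above: flat arm 24 mm wide, top 48 mm above the table, along the stand's -x at 0, along its -y at 1.57 (end stop). Light friction keeps it where left (under 1 N at the knob); from 1.17 a spring plunger resists (about 3 N) to about 1.45, then pulls it home to 1.57. Seated means above 1.50.
- swing_knob (a point): Middle of the upright red knob on the arm, 85 mm from the hinge axis: round, 14 mm in diameter, rising from 48 to 82 mm above the table; this point is 68 mm above the table. It can be pinched from above or pushed sideways.
- slide_top (a point): Centre of the upper face of the glass microscope slide (26 x 76 mm, 49.5 mm above the table), 140 mm from the hinge axis, fixed on a black plate 44 x 94 mm at the arm's end. The frame turns with the arm: x along the arm towards the hinge, y along the slide's long side, z up. White label at one end, round green specimen near the middle.
- magnifier: Loose bar magnifier lying flat, 0.12 kg: black frame 96 mm (x) x 56 mm (y) x 10 mm high round a clear window, and a straight blue handle along -x, from x = -48 to -148 mm, 16 mm wide, 20 mm high. Frame and handle share the flat underside. Origin: centre of the window at the underside; x along the long sides, z up. Centre of mass about 75 mm from the origin in the handle.
- handle_grip (a point): Grip point of the magnifier: in the middle of the handle's cross-section, at x = -75, z = 10 mm in the magnifier's frame (the centre of mass); its axes are the magnifier's.
- lens_center (a point): Centre of the magnifier's window, at the level of the underside (the magnifier's origin); its axes are the magnifier's.
- tray: Fixed white tray 200 (x) x 64 (y) x 24 mm between the magnifier and the stand, three pockets in a row along x holding the culture bottles. Origin: centre of its underside.
- flask_clear: Loose square culture bottle 42 x 42 x 89 mm, red cap, pale green liquid, standing in a tray pocket (top 93 mm above the table). Origin: centre of its underside.
- flask_green: The same bottle with darker green liquid. Origin: centre of its underside.
- flask_magenta: The same bottle with pink liquid. Origin: centre of its underside.
There are look-alikes about, which are no part of the job. What is shaped like the flask_clear but purple is not meant. Leave any pink look-alike of the magnifier alone.

How it is judged:
On the way, in this order (a step that is already met when the one before it is completed fails the run):
1. the arm is swung out and seated in its end detent (value of joint stage_arm above 1.5 rad), for 0.2 s.
2. the magnifier passes over the tray, above the bottles' tops (horizontal distance between lens_center and tray below 0.14 m and z of lens_center in the frame of tray above 0.095 m), for 0.02 s.
At the end, for the whole second after the job is handed in: Arm seated (over 1.50 rad); magnifier in the fingers, under 20 mm/s, off the stand, window centre within 10 mm of the slide centre, underside 4 to 22 mm above it, level within 0.12 rad, long sides parallel within 0.14 rad; bottles within 15 mm of their start, tilted under 0.15 rad (value of joint stage_arm above 1.5 rad and horizontal distance between lens_center and slide_top below 0.01 m and z of lens_center in the frame of slide_top between 0.004 and 0.022 m and angle between the x axis of magnifier and the y axis of slide_top, either way round below 0.14 rad and angle between magnifier's own z axis and vertical below 0.12 rad and contact force between magnifier and stand below 0.05 N and contact force between magnifier and the fingers above 0.5 N and linear speed of magnifier below 0.02 m/s and angle between each of flask_clear, flask_green, flask_magenta's own z axis and vertical below 0.15 rad and distance of each of flask_clear, flask_green, flask_magenta from where it was at the start of the episode below 0.015 m); the arm keeps its last pose, push and grip.
It fails at once if the magnifier touches the stand or its arm (contact force between magnifier and stand above 0.5 N).
It fails at once if a culture bottle is pushed or tipped (distance of any of flask_clear, flask_green, flask_magenta from where it was at the start of the episode above 0.015 m or angle between any of flask_clear, flask_green, flask_magenta's own z axis and vertical above 0.2 rad).
It also fails if it takes over 61 s, if anything falls off the work surface, if the arm or the gripper's body presses on something with over 40 N, if the wrist force passes 120 N, or if a joint passes its speed limit or range.

## Working session

There is one attempt and no reset: what is moved stays moved. The work goes in short steps, Python scripts to look and compute and a shell command to move; the robot and the scene stay as the last step left them, time stands still between calls to the robot, and variables do not carry over. Pictures are saved under pics/ and viewed, at most 10 in all, crops included, and the job is handed in when it is done.

```bash
mkdir -p pics; cat > h.py <<'E'
import numpy as np, cv2, pickle
from station import sense, vision, order
def snap(n):
    d=vision.snapshot(n); pickle.dump(d,open(f'{n}.pkl','wb')); return d
def load(n): return pickle.load(open(f'{n}.pkl','rb'))
def pts(d,P=None):
    z=d['range_z']; v,u=np.indices(z.shape); K=d['mtx']
    c=np.stack([(u-K[0,2])/K[0,0]*z,(v-K[1,2])/K[1,1]*z,z],-1)
    P=d['pose'] if P is None else P
    return c@P[:3,:3].T+P[:3,3]
E
python3 - <<'E'
from h import *
a=snap('scene');b=snap('side')
cv2.imwrite('pics/a.png',a['image']);cv2.imwrite('pics/b.png',b['image'])
print(a['pose'],b['pose'],sense())
E
```

```text
[[-4.69741554e-01 -5.04173492e-01  7.24673694e-01 -5.71377535e-01]
 [-8.82803501e-01  2.67413610e-01 -3.86196762e-01  5.42327070e-01]
 [ 9.22561822e-04 -8.21157141e-01 -5.70701409e-01  9.79022910e-01]
 [ 0.00000000e+00  0.00000000e+00  0.00000000e+00  1.00000000e+00]] [[ 0.9817161  -0.09210354  0.1665846   0.38974448]
 [-0.19029296 -0.45326626  0.87082621 -1.02495822]
 [-0.004699   -0.88660399 -0.46250544  0.58263965]
 [ 0.          0.          0.          1.        ]] {'t': 0.1, 'q': array([-1.32851550e+00,  5.28356413e-01,  1.43378665e+00, -4.20768358e-06,
        1.18137073e+00, -1.78520813e-01]), 'qd': array([-2.69053417e-05, -2.59653588e-03, -3.17894970e-03,  1.26038067e-03,
       -1.17168160e-03, -9.14492835e-04]), 'tau': array([-2.88007404e-04, -4.43305421e+01, -1.78585929e+01, -2.28366985e-04,
        3.87013119e-03,  1.17532642e-05]), 'tcp_pos': array([ 0.25517343, -0.5698699 ,  0.24743777]), 'tool_rot': array([ 9.77946663e-01,  2.08852584e-01, -3.25622963e-05, -9.60018028e-04]), 'force': array([ 0.01319086,  0.71338227, -0.45829253]), 'ft_torque': array([ 0.03741139, -0.00236538, -0.00741531]), 'gripper_force': 0.0, 'finger_gap': 1.001032899657121}
```

View pics/a.png

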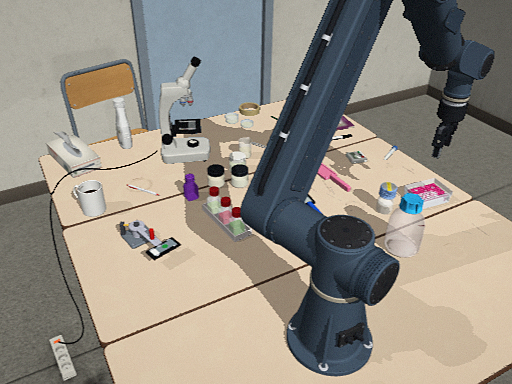

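View pics/b.png

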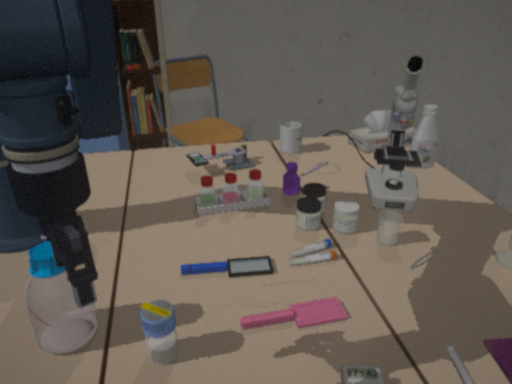

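Scene view: the stand's foot is near (135,235), the red knob at (151,233) and the slide at (163,248). The bottles are at (213–236,190–215) with red caps. In the side view the blue-handled magnifier has its handle at (205,268) and window at (250,266).

Look-alikes:
- Pink magnifier, side (295,315): not meant.
- Blue marker, side (312,248): not the handle.
- Purple bottle, side (291,180): not meant.
- Red caps, side (207,182), (231,178), (255,174): the knob is the red at side (213,150).

Next I'll measure these and check with a crop.

```bash
python3 - <<'E'
from h import *
def fit(d,roi,f,zr,name):
    W=pts(d); h=cv2.cvtColor(d['image'],cv2.COLOR_BGR2HSV).astype(int); H,S,V=h[...,0],h[...,1],h[...,2]
    u0,u1,v0,v1=roi; m=np.zeros(H.shape,bool); m[v0:v1,u0:u1]=f(H,S,V)[v0:v1,u0:u1]
    m&=(W[...,2]>zr[0])&(W[...,2]<zr[1])&(d['range_z']>0); p=W[m]
    if len(p)<3: print(name,'none',len(p));return
    r=cv2.minAreaRect((p[:,:2]*1000).astype(np.float32)); print(name,len(p),p.mean(0).round(4),p[:,2].min().round(3),p[:,2].max().round(3),'rect',np.round(r[0],1),np.round(r[1],1),round(r[2],1))
a,b=load('scene'),load('side')
red=lambda H,S,V:((H<8)|(H>172))&(S>150)&(V>70)
blue=lambda H,S,V:(abs(H-115)<12)&(S>130)
black=lambda H,S,V:(V<70)
allm=lambda H,S,V:V>=0
fit(b,(175,230,255,280),blue,(0.003,.04),'handle')
fit(b,(226,280,250,285),black,(0.0,.03),'frame')
for n,d,r in(('a',a,(145,158,225,242)),('b',b,(207,219,142,160))): fit(d,r,red,(.04,.1),'knob '+n)
fit(b,(180,275,168,215),red,(.06,.12),'caps')
fit(a,(200,250,180,225),red,(.06,.12),'caps a')
fit(b,(190,275,165,215),allm,(.012,.12),'traytop b')
fit(a,(140,190,230,268),black,(.035,.065),'plate a')
fit(b,(180,212,145,170),black,(.035,.065),'plate b')
fit(a,(110,160,210,255),allm,(.004,.018),'foot a')
fit(a,(110,160,210,255),allm,(.0505,.062),'cap/detent a')
c=[cv2.resize(b['image'][130:290,170:290],None,fx=3,fy=3,interpolation=2),cv2.resize(a['image'][200:280,105:205],None,fx=4,fy=4,interpolation=2)]
c[1]=cv2.copyMakeBorder(c[1],0,480-320,0,0,0); cv2.imwrite('pics/c.png',np.hstack(c))
E
```

```text
handle 368 [ 0.4274 -0.2671  0.0153] 0.005 0.022 rect [ 427.7 -264.7] [16.2 97.5] 86.5
frame 261 [ 0.5237 -0.2803  0.0083] 0.0 0.017 rect [ 525.5 -270.4] [59.1 98.2] 85.2
knob a 44 [0.5046 0.2715 0.0699] 0.046 0.088 rect [520.4 270.4] [10.7 46. ] 86.8
knob b 28 [0.5073 0.2644 0.0702] 0.055 0.082 rect [507.5 266.5] [18.   7.3] 83.4
caps 231 [0.5241 0.0105 0.0882] 0.077 0.095 rect [527.8  17.4] [158.5  32.6] 7.5
caps a 236 [0.5219 0.0234 0.0896] 0.073 0.1 rect [526.   21.3] [165.   29.4] 7.0
traytop b 1811 [0.5254 0.0074 0.046 ] 0.012 0.095 rect [517.4 114. ] [199.8 268.2] 7.0
plate a 151 [0.446  0.2581 0.049 ] 0.042 0.056 rect [454.9 256.7] [52.2 94.4] 12.5
plate b 51 [0.4525 0.2303 0.0475] 0.045 0.051 rect [444.3 237.9] [34.7 86.2] 42.1
foot a 572 [0.6063 0.3001 0.0079] 0.004 0.018 rect [624.5 296. ] [159.8 232.3] 70.2
cap/detent a 160 [0.5264 0.2876 0.0527] 0.051 0.062 rect [528.7 288. ] [199.   58.4] 12.7
```

View pics/c.png

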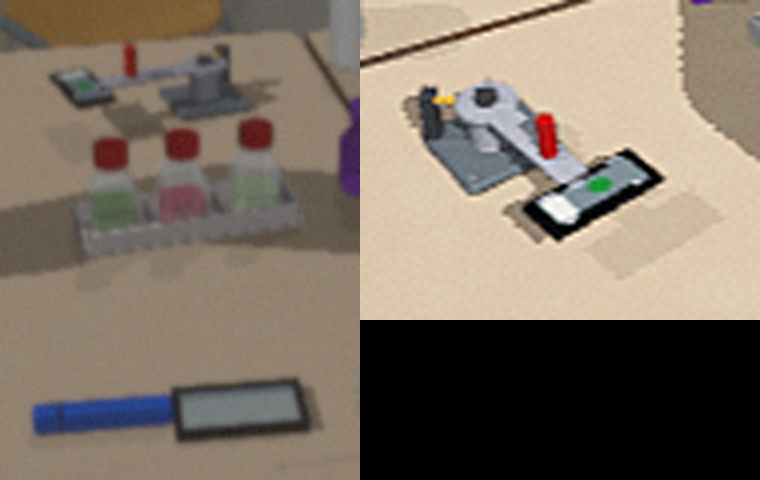

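The crop confirms the red knob on the stand's arm, the slide with its green specimen, and the magnifier with a blue handle and black frame. All the choices stand. I'll move over to the stand and look with the wrist camera.

```bash
python3 -m crank '[{"dp":[1,0.3,0.15],"angular":[0,0,-1.5]},{"dp":[1,0.3,0.15],"angular":[0,0,-1.5]},{"dp":[1,0.3,0.15],"angular":[0,0,-1.5]},{"dp":[1,0.3,0.15],"angular":[0,0,-1.5]},{"dp":[1,0.3,0.15],"angular":[0,0,-1.5]},{"dp":[1,0.3,0.15],"angular":[0,0,-1.5]},{"dp":[1,0.3,0.15],"angular":[0,0,-1.5]},{"dp":[1,0.3,0.15],"angular":[0,0,-1]},{"dp":[0,1,0],"angular":[0,0,0]},{"dp":[0,1,0],"angular":[0,0,0]},{"dp":[0,1,0],"angular":[0,0,0]},{"dp":[0,1,0],"angular":[0,0,0]},{"dp":[0,1,0],"angular":[0,0,0]},{"dp":[0,1,0],"angular":[0,0,0]},{"dp":[0,1,0],"angular":[0,0,0]},{"dp":[0,1,0],"angular":[0,0,0]},{"dp":[0,1,0],"angular":[0,0,0]},{"dp":[0,1,0],"angular":[0,0,0]},{"dp":[0,1,0],"angular":[0,0,0]},{"dp":[0,1,0],"angular":[0,0,0]}]' 0 
python3 -m crank '[{"dp":[0,1,0],"angular":[0,0,0]},{"dp":[0,1,0],"angular":[0,0,0]},{"dp":[0,1,0],"angular":[0,0,0]},{"dp":[0,1,0],"angular":[0,0,0]},{"dp":[0,1,0],"angular":[0,0,0]},{"dp":[0,1,0],"angular":[0,0,0]},{"dp":[0,1,0],"angular":[0,0,0]},{"dp":[0,1,0],"angular":[0,0,0]},{"dp":[0,1,0],"angular":[0,0,0]},{"dp":[0,1,0],"angular":[0,0,0]},{"dp":[0,1,0],"angular":[0,0,0]},{"dp":[0,0,0],"angular":[0,0,0]},{"dp":[0,0,0],"angular":[0,0,0]},{"dp":[0,0,0],"angular":[0,0,0]}]'
cat >> h.py <<'E'
from scipy.spatial.transform import Rotation as R
def wrist():
    s=sense(); d=snap('wrist'); T=np.eye(4); T[:3,:3]=R.from_quat(s['tool_rot']).as_matrix(); T[:3,3]=s['tcp_pos']
    d['pose']=T@d['mount']; pickle.dump(d,open('wrist.pkl','wb')); return d,s
def ray(d,uv,z):
    uv=np.atleast_2d(np.asarray(uv,float)); c=np.c_[uv,np.ones(len(uv))]@np.linalg.inv(d['mtx']).T@d['pose'][:3,:3].T
    o=d['pose'][:3,3]; return o+c*((z-o[2])/c[:,2:])
E
python3 - <<'E'
from h import *
d,s=wrist(); print(s['tcp_pos'],s['q'],s['t']); cv2.imwrite('pics/w1.png',d['image'])
print(ray(d,[(0,0),(511,0),(511,383),(0,383)],.05).round(3))
E
```

```text
t: 2.1
tcp_pos: [0.4949, -0.1371, 0.284]
tool_rot: [0.994, 0.11, -0.0, -0.0]
force: [0.3, -0.0, -0.2]
finger_gap: 1.001
gripper_force: 0.0
t: 3.5
tcp_pos: [0.4951, 0.1909, 0.284]
tool_rot: [0.994, 0.11, -0.0, 0.0]
force: [0.6, -1.2, -0.5]
finger_gap: 0.999
gripper_force: 0.0
[0.49510709 0.19085567 0.28404452] [ 1.57413505e-01  3.57557174e-01  1.62479723e+00 -4.64577592e-04
  1.16008056e+00  1.50874379e+00] 3.5
[[ 0.619  0.507  0.05 ]
 [ 0.741 -0.041  0.05 ]
 [ 0.22  -0.324  0.05 ]
 [ 0.027  0.544  0.05 ]]
```

View pics/w1.png

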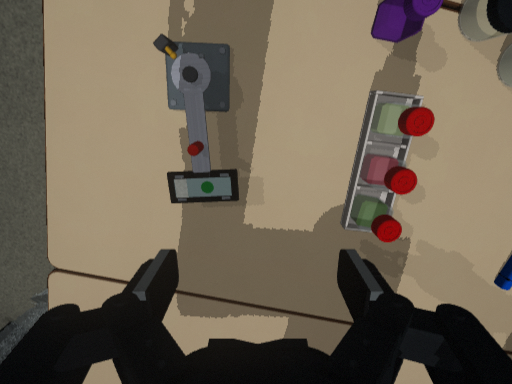

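The wrist view shows the hinge cap at about (190,74), the knob at (196,149), the slide plate at (203,186) and the detent with its plunger at (166,46). The bottles sit in the tray at upper right.

```bash
cat > st.py <<'E'
from h import *
d=load('wrist'); im=d['image']; h=cv2.cvtColor(im,cv2.COLOR_BGR2HSV).astype(int); H,S,V=h[...,0],h[...,1],h[...,2]
def comp(m,near):
    n,l,s,c=cv2.connectedComponentsWithStats(m.astype(np.uint8)); k=min(range(1,n),key=lambda i:np.hypot(*(c[i]-near))+(1e3 if s[i,4]<15 else 0)); return np.argwhere(l==k)[:,::-1]
def rect(p,z):
    w=ray(d,p,z)[:,:2]*1000; r=cv2.minAreaRect(w.astype(np.float32)); return np.round(r[0],1),np.round(r[1],1),round(r[2],1),len(p)
E
python3 - <<'E'
from st import *
print('cap',rect(comp(V<60,(190,74)),.055))
print('plate',rect(comp(V<55,(203,186)),.048))
print('green',rect(comp((abs(H-60)<15)&(S>150),(207,187)),.0495))
k=comp(((H<8)|(H>172))&(S>150),(196,149));print('knob.068',rect(k,.068), 'top.082',rect(k,.082))
W=pts(d)
red=((H<8)|(H>172))&(S>150)
u=np.indices(red.shape)[1]
z=W[...,2]; kk=red&(u<230)&(z>.078); print('knobtop',W[kk].mean(0),kk.sum())
p=(z>.006)&(z<.016); p[:,235:]=0;p[:,:162]=0;p[120:]=0
print('foot',cv2.minAreaRect((W[p][:,:2]*1000).astype(np.float32)))
p=(z>.050)&(z<.060); p[:,:178]=0;p[:,215:]=0;p[100:]=0
print('captop',cv2.minAreaRect((W[p][:,:2]*1000).astype(np.float32)),np.median(z[p]))
E
```

```text
cap (array([589.9, 291.6]), array([18.2, 16.1]), 77.3, 201)
plate (array([456.2, 255.8]), array([43.7, 93.1]), 15.4, 932)
green (array([456.9, 250.8]), array([14.2, 13.9]), 54.9, 98)
knob.068 (array([508.7, 270.9]), array([12.5, 19.6]), 55.8, 150) top.082 (array([511.4, 268.3]), array([12. , 18.8]), 55.8, 150)
knobtop [0.5088402  0.27045084 0.07996107] 103
foot ((590.7036743164062, 292.9822692871094), (82.48941802978516, 82.30748748779297), 10.241299629211426)
captop ((590.484130859375, 292.886962890625), (17.611591339111328, 16.53034019470215), 57.870025634765625) 0.053265221988569644
```

```bash
python3 -m crank '[{"dp":[0.15,0.88,-0.35],"angular":[0,0,0.9]},{"dp":[0.15,0.88,-0.35],"angular":[0,0,0.9]},{"dp":[0.15,0.88,-0.35],"angular":[0,0,0.9]},{"dp":[0,0,-1],"angular":[0,0,0]},{"dp":[0,0,-1],"angular":[0,0,0]},{"dp":[0,0,-1],"angular":[0,0,0]},{"dp":[0,0,-1],"angular":[0,0,0]},{"dp":[0,0,-1],"angular":[0,0,0]},{"dp":[0,0,-1],"angular":[0,0,0]},{"dp":[0,0,0],"angular":[0,0,0]},{"dp":[0,0,0],"angular":[0,0,0]}]'
python3 -m crank '[{"dp":[0,0,0],"angular":[0,0,0]},{"dp":[0,0,0],"angular":[0,0,0]},{"dp":[0,0,0],"angular":[0,0,0]},{"dp":[0,0,0],"angular":[0,0,0]},{"dp":[0,0,0],"angular":[0,0,0]},{"dp":[0,0,0],"angular":[0,0,0]},{"dp":[0,0,0],"angular":[0,0,0]},{"dp":[0,0,0],"angular":[0,0,0]},{"dp":[0,0,0],"angular":[0,0,0]},{"dp":[0,0,0],"angular":[0,0,0]}]' 1 25
python3 - <<'E'
import numpy as np
h=np.array([590,292]);a=np.deg2rad(195.2+np.arange(0,89,6.0));p=h+85*np.c_[np.cos(a),np.sin(a)];print((np.diff(p,axis=0)/30).round(2),p[-1])
E
```

```text
t: 4.65
tcp_pos: [0.5091, 0.2699, 0.0728]
tool_rot: [0.991, 0.133, -0.0, 0.0]
force: [-0.6, -0.1, 0.3]
finger_gap: 0.997
gripper_force: 0.0
t: 5.65
tcp_pos: [0.509, 0.2709, 0.0734]
tool_rot: [0.991, 0.133, 0.0, -0.0]
force: [-1.5, 0.3, 5.7]
finger_gap: 0.154
gripper_force: 25.9
[[ 0.09 -0.28]
 [ 0.12 -0.27]
 [ 0.15 -0.26]
 [ 0.18 -0.24]
 [ 0.2  -0.22]
 [ 0.22 -0.2 ]
 [ 0.24 -0.17]
 [ 0.26 -0.15]
 [ 0.27 -0.12]
 [ 0.28 -0.09]
 [ 0.29 -0.06]
 [ 0.3  -0.03]
 [ 0.3   0.  ]
 [ 0.29  0.03]] [603.58990095 208.09341747]
```

```bash
python3 -m crank '[{"dp":[0.09,-0.28,0],"angular":[0,0,6]},{"dp":[0.12,-0.27,0],"angular":[0,0,6]},{"dp":[0.15,-0.26,0],"angular":[0,0,6]},{"dp":[0.18,-0.24,0],"angular":[0,0,6]},{"dp":[0.2,-0.22,0],"angular":[0,0,6]},{"dp":[0.22,-0.2,0],"angular":[0,0,6]},{"dp":[0.24,-0.17,0],"angular":[0,0,6]},{"dp":[0.26,-0.15,0],"angular":[0,0,6]},{"dp":[0.27,-0.12,0],"angular":[0,0,6]},{"dp":[0.28,-0.09,0],"angular":[0,0,6]},{"dp":[0,0,0],"angular":[0,0,0]}]'
python3 -m crank '[{"dp":[0.29,-0.06,0],"angular":[0,0,6]},{"dp":[0.3,-0.03,0],"angular":[0,0,6]},{"dp":[0.3,0,0],"angular":[0,0,6]},{"dp":[0.29,0.03,0],"angular":[0,0,6]},{"dp":[0,0,0],"angular":[0,0,0]},{"dp":[0,0,0],"angular":[0,0,0]},{"dp":[0,0,0],"angular":[0,0,0]}]'
```

```text
t: 6.75
tcp_pos: [0.5714, 0.2122, 0.0735]
tool_rot: [0.792, 0.611, 0.003, 0.0]
force: [1.4, 5.6, 3.0]
finger_gap: 0.151
gripper_force: 25.8
t: 7.45
tcp_pos: [0.6036, 0.2117, 0.0734]
tool_rot: [0.648, 0.762, 0.001, -0.002]
force: [-3.1, 7.4, 6.2]
finger_gap: 0.157
gripper_force: 26.1
```

```bash
python3 -m crank '[{"dp":[0.1,0.05,0],"angular":[0,0,2]},{"dp":[0.1,0.05,0],"angular":[0,0,2]},{"dp":[0.1,0,0],"angular":[0,0,0]},{"dp":[0,0,0],"angular":[0,0,0]},{"dp":[0,0,0],"angular":[0,0,0]}]'
```

```text
t: 7.95
tcp_pos: [0.6037, 0.2123, 0.073]
tool_rot: [0.62, 0.784, -0.007, -0.008]
force: [-17.6, 0.5, 19.5]
finger_gap: 0.151
gripper_force: 29.0
```

```bash
python3 -m crank '[{"dp":[-0.2,0,0],"angular":[0,0,0]},{"dp":[0,0,0],"angular":[0,0,0]}]' ; python3 -m crank '[{"dp":[0,0,0],"angular":[0,0,0]},{"dp":[0,0,0],"angular":[0,0,0]},{"dp":[0,0,0],"angular":[0,0,0]},{"dp":[0,0,0],"angular":[0,0,0]},{"dp":[0,0,0],"angular":[0,0,0]},{"dp":[0,0,0],"angular":[0,0,0]},{"dp":[0,0,0.5],"angular":[0,0,0]},{"dp":[0,0,1],"angular":[0,0,0]},{"dp":[0,0,1],"angular":[0,0,0]},{"dp":[0,0,1],"angular":[0,0,0]},{"dp":[0,0,1],"angular":[0,0,0]},{"dp":[-1,0,1],"angular":[0,0,-8]},{"dp":[-1,0,1],"angular":[0,0,-8]},{"dp":[-1,0,0.5],"angular":[0,0,-8]},{"dp":[-1,0,0],"angular":[0,0,-8]},{"dp":[-1,0,0],"angular":[0,0,-8]},{"dp":[0,0,0],"angular":[0,0,-8]},{"dp":[0,0,0],"angular":[0,0,-8]},{"dp":[0,0,0],"angular":[0,0,0]},{"dp":[0,0,0],"angular":[0,0,0]}]' 0
python3 - <<'E'
from h import *
d,s=wrist(); print(s['tcp_pos'],s['tool_rot'],s['t']); cv2.imwrite('pics/w2.png',d['image'])
E
```

```text
t: 8.15
tcp_pos: [0.6034, 0.2123, 0.0732]
tool_rot: [0.62, 0.784, -0.003, -0.003]
force: [-7.2, 1.8, 10.5]
finger_gap: 0.155
gripper_force: 26.8
t: 10.15
tcp_pos: [0.4576, 0.212, 0.2836]
tool_rot: [0.915, 0.403, 0.001, 0.0]
force: [0.1, -0.0, -0.4]
finger_gap: 1.004
gripper_force: 0.0
[0.45764026 0.21197831 0.28357914] [9.15392921e-01 4.02561098e-01 5.91612307e-04 1.09273711e-04] 10.15
```

View pics/w2.png

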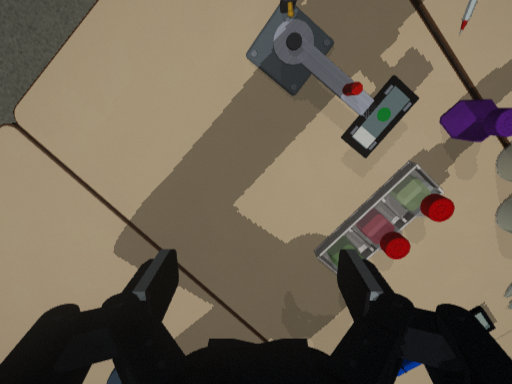

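The arm has swung out. The hinge cap is at (293,41), the knob at (352,89) and the plate at about (380,116), long side parallel to the tray. I'll measure it.

```bash
python3 - <<'E'
from st import *
print('cap',rect(comp(V<60,(293,41)),.055))
pl=comp(V<55,(375,125)); print('plate',rect(pl,.048))
m=np.zeros(V.shape,np.uint8); m[tuple(pl[:,::-1].T)]=1
print(rect(comp((abs(H-60)<15)&(S>150),(384,114)),.0495))
W=pts(d);z=W[...,2]; p=(z>.006)&(z<.016); p[:,340:]=0;p[:,:240]=0;p[100:]=0
print('foot',cv2.minAreaRect((W[p][:,:2]*1000).astype(np.float32)))
E
```

```text
cap (array([588.6, 292.4]), array([17.1, 16.9]), 49.3, 223)
plate (array([613.8, 156.7]), array([93. , 43.9]), 10.2, 1125)
(array([620.4, 156.7]), array([14.2, 16.2]), 47.5, 144)
foot ((590.1863403320312, 293.299072265625), (83.08988189697266, 82.67823791503906), 9.961249351501465)
```

```bash
python3 -m crank '[{"dp":[-0.17,-1,0],"angular":[0,0,-7]},{"dp":[-0.17,-1,0],"angular":[0,0,-7]},{"dp":[-0.17,-1,0],"angular":[0,0,-7]},{"dp":[-0.17,-1,0],"angular":[0,0,-7]},{"dp":[-0.17,-1,0],"angular":[0,0,-7]},{"dp":[-0.17,-1,0],"angular":[0,0,-7]},{"dp":[-0.17,-1,0],"angular":[0,0,-7]},{"dp":[-0.17,-1,0],"angular":[0,0,-2]},{"dp":[-0.17,-1,0],"angular":[0,0,0]},{"dp":[-0.17,-1,0],"angular":[0,0,0]},{"dp":[-0.17,-1,0],"angular":[0,0,0]},{"dp":[-0.17,-1,0],"angular":[0,0,0]},{"dp":[-0.17,-1,0],"angular":[0,0,0]},{"dp":[-0.17,-1,0],"angular":[0,0,0]},{"dp":[-0.17,-1,0],"angular":[0,0,0]},{"dp":[-0.17,-1,0],"angular":[0,0,0]},{"dp":[0,0,0],"angular":[0,0,0]},{"dp":[0,0,0],"angular":[0,0,0]},{"dp":[0,0,0],"angular":[0,0,0]}]' 0
python3 - <<'E'
from st import *
d,s=wrist(); print(s['tcp_pos'],s['tool_rot'],s['t']); cv2.imwrite('pics/w3.png',d['image'])
E
```

```text
t: 12.1
tcp_pos: [0.3757, -0.267, 0.2826]
tool_rot: [0.999, -0.032, -0.0, -0.001]
force: [-0.2, -1.0, 0.4]
finger_gap: 1.001
gripper_force: 0.0
[ 0.37570201 -0.26703478  0.28261713] [ 9.99497962e-01 -3.16751877e-02 -3.36259757e-04 -6.26453912e-04] 12.1
```

View pics/w3.png

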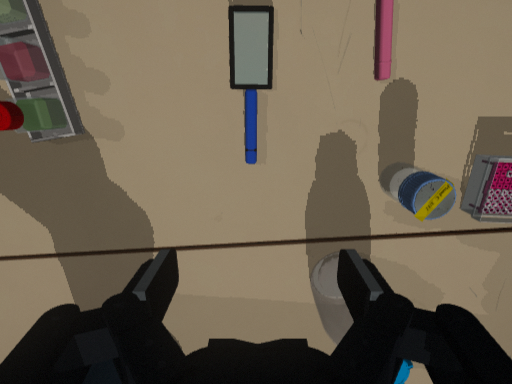

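The magnifier is at (250,85). The clear bottle with a blue cap is near the right finger at (335,290), so I'll locate it before descending.

```bash
python3 - <<'E'
from st import *
f=comp(V<55,(250,47)); hd=comp((abs(H-115)<12)&(S>130),(250,126))
print('frame top',rect(f,.010)); print('handle top',rect(hd,.020))
W=pts(d); z=W[...,2]
print(np.median(z[tuple(hd[:,::-1].T)]))
for n in ('side','scene'):
    e=load(n);Q=pts(e);hh=cv2.cvtColor(e['image'],cv2.COLOR_BGR2HSV)
    m=(abs(hh[...,0].astype(int)-98)<8)&(hh[...,1]>150)&(e['range_z']>0)&(Q[...,2]>.05)&(Q[...,2]<.3); p=Q[m]; print(n,len(p),np.percentile(p,[5,50,95],axis=0).round(3))
E
```

```text
frame top (array([ 524.8, -268.2]), array([55.4, 94.8]), 86.0, 1105)
handle top (array([ 427.5, -261.3]), array([14.7, 97.3]), 86.3, 805)
0.01785746153422524
side 834 [[ 0.152 -0.423  0.154]
 [ 0.169 -0.415  0.176]
 [ 0.191 -0.378  0.182]]
scene 433 [[ 0.143 -0.412  0.09 ]
 [ 0.165 -0.38   0.176]
 [ 0.705  0.049  0.187]]
```

```bash
python3 -m crank '[{"dp":[0.83,0.045,-0.24],"angular":[0,0,-0.4]},{"dp":[0.82,0.045,-0.24],"angular":[0,0,0]},{"dp":[0.83,0.045,-0.24],"angular":[0,0,0]},{"dp":[0,0,-1],"angular":[0,0,0]},{"dp":[0,0,-1],"angular":[0,0,0]},{"dp":[0,0,-1],"angular":[0,0,0]},{"dp":[0,0,-1],"angular":[0,0,0]},{"dp":[0,0,-1],"angular":[0,0,0]},{"dp":[0,0,-1],"angular":[0,0,0]},{"dp":[0,0,-0.8],"angular":[0,0,0]},{"dp":[0,0,-0.6],"angular":[0,0,0]},{"dp":[0,0,-0.6],"angular":[0,0,0]},{"dp":[0,0,0],"angular":[0,0,0]},{"dp":[0,0,0],"angular":[0,0,0]},{"dp":[0,0,0],"angular":[0,0,0]}]' 0
python3 -m crank '[{"dp":[0,0,0],"angular":[0,0,0]},{"dp":[0,0,0],"angular":[0,0,0]},{"dp":[0,0,0],"angular":[0,0,0]},{"dp":[0,0,0],"angular":[0,0,0]},{"dp":[0,0,0],"angular":[0,0,0]},{"dp":[0,0,0],"angular":[0,0,0]},{"dp":[0,0,0],"angular":[0,0,0]},{"dp":[0,0,0],"angular":[0,0,0]},{"dp":[0,0,0],"angular":[0,0,0]},{"dp":[0,0,0],"angular":[0,0,0]}]' 1 60
```

```text
t: 13.65
tcp_pos: [0.451, -0.2639, 0.0222]
tool_rot: [0.999, -0.035, 0.001, 0.001]
force: [0.4, -0.2, -0.1]
finger_gap: 0.998
gripper_force: 0.0
t: 14.65
tcp_pos: [0.4504, -0.2641, 0.0216]
tool_rot: [0.999, -0.036, 0.0, 0.0]
force: [-1.1, 0.3, 5.0]
finger_gap: 0.169
gripper_force: 60.4
```

```bash
python3 -m crank '[{"dp":[0,0,0.3],"angular":[0,0,0]},{"dp":[0,0,0.7],"angular":[0,0,0]},{"dp":[0,0,1],"angular":[0,0,0]},{"dp":[0,0,1],"angular":[0,0,0]},{"dp":[0,0,1],"angular":[0,0,0]},{"dp":[0,0,1],"angular":[0,0,0]},{"dp":[0,0,0.5],"angular":[0,0,0]},{"dp":[0,0,0],"angular":[0,0,0]},{"dp":[0,0,0],"angular":[0,0,0]},{"dp":[0,0,0],"angular":[0,0,0]}]'
python3 - <<'E'
from st import *
d,s=wrist(); print(s['tcp_pos'],s['t']);T=np.eye(4); T[:3,:3]=R.from_quat(s['tool_rot']).as_matrix(); T[:3,3]=s['tcp_pos']
cv2.imwrite('pics/w4.png',d['image'])
e=snap('side');Q=pts(e);hh=cv2.cvtColor(e['image'],cv2.COLOR_BGR2HSV)
for n,D in(('wrist',d),('side',e)):
    Wp=pts(D); h_=cv2.cvtColor(D['image'],cv2.COLOR_BGR2HSV).astype(int)
    near=(abs(Wp[...,2]-s['tcp_pos'][2])<.06)&(abs(Wp[...,0]-.50)<.11)&(abs(Wp[...,1]+.265)<.045)&(D['range_z']>0)
    q=Wp[near&(Wp[...,0]>.485)]
    A=np.c_[q[:,:2]-[.525,-.268],np.ones(len(q))]; c=np.linalg.lstsq(A,q[:,2],rcond=None)[0]
    print(n,len(q),'plane slope,z',c.round(4),cv2.minAreaRect((q[:,:2]*1000).astype(np.float32)))
E
```

```text
t: 15.65
tcp_pos: [0.4495, -0.2633, 0.185]
tool_rot: [0.999, -0.036, -0.001, -0.001]
force: [0.8, -0.0, -1.2]
finger_gap: 0.164
gripper_force: 59.6
[ 0.44948888 -0.26327088  0.18498121] 15.65
wrist 22783 plane slope,z [0.0116 0.0018 0.1693] ((527.5641479492188, -269.26416015625), (56.38090896606445, 88.70042419433594), 86.0068130493164)
side 739 plane slope,z [0.0085 0.0334 0.1702] ((527.9325561523438, -271.5303649902344), (58.129146575927734, 87.58842468261719), 86.31509399414062)
```

View pics/w4.png

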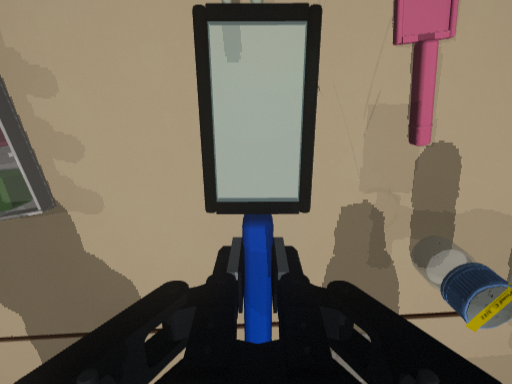

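The magnifier is held by the blue handle. Its frame is at (257,108), and it's level with a slope of about 0.01. I'll carry it over at this height, with the underside around 0.163 m.

```bash
python3 -m crank '[{"dp":[0.1,0.5,0],"angular":[0,0,0.5]},{"dp":[0.2,0.8,0],"angular":[0,0,1]},{"dp":[0.22,1,0],"angular":[0,0,1]},{"dp":[0.22,1,0],"angular":[0,0,1]},{"dp":[0.22,1,0],"angular":[0,0,1]},{"dp":[0.22,1,0],"angular":[0,0,1]},{"dp":[0.22,1,0],"angular":[0,0,1]},{"dp":[0.22,1,0],"angular":[0,0,1]},{"dp":[0.22,1,0],"angular":[0,0,1]},{"dp":[0.22,1,0],"angular":[0,0,1]},{"dp":[0.22,1,0],"angular":[0,0,1]},{"dp":[0.22,1,0],"angular":[0,0,1]},{"dp":[0.22,1,0],"angular":[0,0,1]},{"dp":[0.2,0.7,0],"angular":[0,0,1]},{"dp":[0.1,0.5,0],"angular":[0,0,0.8]},{"dp":[0,0,0],"angular":[0,0,0]},{"dp":[0,0,0],"angular":[0,0,0]},{"dp":[0,0,0],"angular":[0,0,0]},{"dp":[0,0,0],"angular":[0,0,0]}]'
python3 - <<'E'
from st import *
d,s=wrist(); T=R.from_quat(s['tool_rot']).as_matrix(); x=T[:,0]; l=s['tcp_pos']+75e-3*x
print(s['tcp_pos'],'yaw',np.degrees(np.arctan2(x[1],x[0])),'lens xy',l, 'need units',(np.array([.614,.1555])-l[:2])/.03)
cv2.imwrite('pics/w5.png',d['image'])
E
```

```text
t: 17.65
tcp_pos: [0.5407, 0.14, 0.1862]
tool_rot: [0.996, 0.088, -0.0, 0.0]
force: [-0.2, -0.0, -0.5]
finger_gap: 0.169
gripper_force: 59.5
[0.54070229 0.13996013 0.18618511] yaw 10.117987502257192 lens xy [0.61453589 0.15313581 0.1861463 ] need units [-0.01786297  0.07880629]
```

View pics/w5.png

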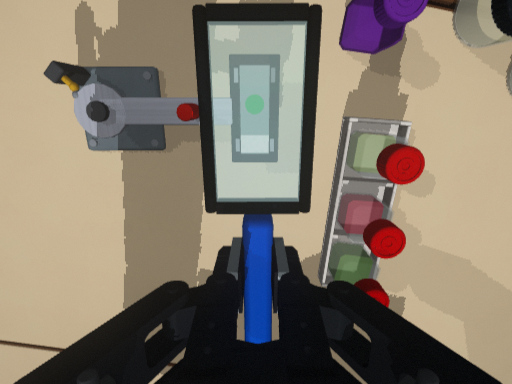

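The plate shows through the window at u 230–279, v 54–162, with the specimen at (254,104). I'll cast both centres to compare them.

```bash
python3 - <<'E'
from st import *
print('plate',ray(d,(254.7,108.2),.048))
f=comp(V<45,(257,108)); f=f[(f[:,1]<214)&(f[:,0]>190)&(f[:,0]<325)]
print('frame',rect(f,.1862-.0216+.010))
k=comp((abs(H-70)<18)&(S>60),(254,104));print('green',rect(k,.0495),'plate half long offset to green was ~+6.6mm')
E
```

```text
plate [[0.61707801 0.15518471 0.048     ]]
frame (array([613.9, 152.6]), array([93.8, 54.1]), 10.2, 7564)
green (array([620.7, 156.2]), array([15.9, 16.6]), 54.0, 304) plate half long offset to green was ~+6.6mm
```

```bash
python3 -m crank '[{"dp":[0.03,0.1,-0.3],"angular":[0,0,0]},{"dp":[0,0,-0.6],"angular":[0,0,0]},{"dp":[0,0,-0.6],"angular":[0,0,0]},{"dp":[0,0,-0.6],"angular":[0,0,0]},{"dp":[0,0,-0.5],"angular":[0,0,0]},{"dp":[0,0,-0.3],"angular":[0,0,0]},{"dp":[0,0,-0.2],"angular":[0,0,0]},{"dp":[0,0,-0.2],"angular":[0,0,0]},{"dp":[0,0,-0.1],"angular":[0,0,0]},{"dp":[0,0,0],"angular":[0,0,0]},{"dp":[0,0,0],"angular":[0,0,0]},{"dp":[0,0,0],"angular":[0,0,0]},{"dp":[0,0,0],"angular":[0,0,0]},{"dp":[0,0,0],"angular":[0,0,0]}]'
python3 - <<'E'
from st import *
d,s=wrist(); T=R.from_quat(s['tool_rot']).as_matrix(); x=T[:,0]
print(s['tcp_pos'],s['tool_rot'],'lens',s['tcp_pos']+75e-3*x,np.abs(s['qd']).max())
im=d['image'];h=cv2.cvtColor(im,cv2.COLOR_BGR2HSV).astype(int)
f=comp(h[...,2]<45,(257,108))
import st; st.d=d
z0=s['tcp_pos'][2]-.0216; g=(abs(h[...,0]-70)<18)&(h[...,1]>60); print('under',z0)
k=comp(g,(254,104)); print('green',rect(k,.0495))
W=pts(d); m=(h[...,2]<45)&(W[...,2]>z0)&(W[...,2]<z0+.016)
m[214:]=0; print('frame top z',np.median(W[m][:,2]))
q=W[m]; q=q[(abs(q[:,0]-.614)<.06)]; A=np.c_[q[:,:2]-[.614,.156],np.ones(len(q))]; print('slope',np.linalg.lstsq(A,q[:,2],rcond=None)[0])
e=load('side'); e=snap('side')
cv2.imwrite('pics/w6.png',np.hstack([cv2.resize(im[:240,150:360],None,fx=1.6,fy=1.6),cv2.resize(e['image'][120:216,170:290],None,fx=3.5,fy=4)]))
E
```

```text
t: 19.1
tcp_pos: [0.542, 0.144, 0.0845]
tool_rot: [0.996, 0.089, 0.0, -0.0]
force: [0.4, -0.2, -1.6]
finger_gap: 0.167
gripper_force: 59.5
[0.54197411 0.14403737 0.08450855] [ 9.96032950e-01  8.89847206e-02  2.86673292e-04 -3.01921320e-06] lens [0.61578635 0.15733212 0.08455142] 0.0032180050423471574
under 0.06290854505328766
green (array([620.5, 156.2]), array([16.3, 16.2]), 56.0, 772)
frame top z 0.0711214052516787
slope [0.00034456 0.00062352 0.07106401]
```

View pics/w6.png

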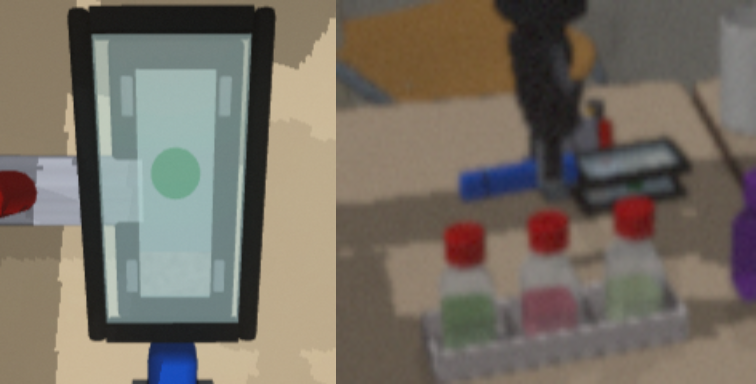

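The magnifier hovers level over the slide with a visible gap above the plate, and the bottles stand undisturbed. The window is within about 2 mm of the slide centre and the underside about 12–13 mm above it, so I'm handing in.

```bash
python3 -c "
from station import order
print(order.sign_off())"
```

```text
the job is handed in; nothing more can be done
None
```

The job is handed in: the arm is seated in its detent, and the magnifier is held still and level about 12–13 mm above the slide, its window within about 2–3 mm of centre by my measurements, with the bottles undisturbed; no verdict came back.

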